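# Put the open tray of stirring bars on the balance

### The job

The stirring bars are to be weighed in their tray. Pick up the open blue tray that holds the two white stirring bars (not its twin with the black stoppers), carry it level so that nothing spills, and set it down, without dropping it, in the middle of the round steel pan of the balance, then let go.

Things in the scene. Friction and masses are not known exactly. Their poses are not given: they have to be found in the camera images.
- bar_tray: Open blue plastic tray with the two white bars: 96 mm long (its x) by 56 wide (its y) by 28 high, walls and floor 4 mm, 0.12 kg, rim tab 10 mm long at each short end. Origin: centre of underside, z up. Starts flat on the worktop; grip from above across the 56 mm, at the middle. Its twin with black stoppers stands 50 mm or more away. Things behind are up to 0.25 m tall.
- pan (a point): Centre of the top face of the balance's round flat steel pan, 130 mm across, z up; fixed, 52 mm above the worktop, at least 4 mm higher than the rest of the balance (white housing 210 x 165 mm, grey key panel on the robot's side of the pan).
- stir_bar_1: White stirring bar, a round-ended rod 10 mm in diameter and 40 mm long, 14 g, lying loose in the blue tray and free to roll; origin at its middle, x along it.
- stir_bar_2: Second white stirring bar, same size, loose in the same tray; origin at its middle, x along it.
There are look-alikes about, which are no part of the job. What is shaped like the bar_tray but brown or green is not meant.

How it is judged (in metres and radians):
On the way:
1. the tray is lifted off the worktop with both bars inside (height (world z) of bar_tray above 0.03 m and distance between each of stir_bar_1, stir_bar_2 and bar_tray below 0.055 m), for 0.2 s.
At the end, for the whole second after the job is handed in: The tray stands flat and at rest on the pan, its centre within 20 mm of the pan's centre (any heading), tilted less than about 6 degrees, with both stirring bars lying inside it below the rim (horizontal distance between bar_tray and pan below 0.02 m and z of bar_tray in the frame of pan between -0.005 and 0.005 m and angle between bar_tray's own z axis and vertical below 0.1 rad and linear speed of bar_tray below 0.02 m/s and distance between each of stir_bar_1, stir_bar_2 and bar_tray below 0.055 m and z of each of stir_bar_1, stir_bar_2 in the frame of bar_tray below 0.024 m); the robot touches nothing.
It fails at once if the tray was tilted more than about 20 degrees (angle between bar_tray's own z axis and vertical above 0.35 rad).
It fails at once if a stirring bar left the tray (distance between any of stir_bar_1, stir_bar_2 and bar_tray above 0.075 m).
It fails at once if the tray was dropped (moved faster than 0.5 m/s, a fall of some 13 mm, with no finger on it) (contact force between the fingers and bar_tray below 0.1 N and linear speed of bar_tray above 0.5 m/s).
It also fails if it takes over 40 s, if anything falls off the work surface, if the arm or the gripper's body presses on something with over 40 N, if the wrist force passes 120 N, or if a joint passes its speed limit or range.

### The arm

A 6-joint arm with a two-finger parallel gripper is mounted at the origin on a cart in front of the work surface, level with it; the furniture and walls round the work are solid. World frame = base frame: x ahead of the robot, y to its left, z up, the work surface at z = 0. Lengths are in mm, angles in rad, forces in N, time in s.
With the tool pointing down it reaches from about 350 to 725 mm from the base axis. Payload 4.3 kg.
Tool frame: the origin (TCP) lies midway between the tips of the shut fingers; the grasp point (between the pads) lies 19 mm behind it (bot.grip_point_offset is the distance from the TCP to the grasp point, in mm); z points along the fingers, y is the line along which they close (so a half turn about z gives the same grasp; the last joint's range is limited). The gripper opens to 85 mm and grips with 20 to 120 N. Pads are 22 mm wide; open, the fingers measure 114 mm over their backs; the gripper's body (76 mm by 85 mm) begins 54 mm behind the grasp point. The pads swing forward as they close: fully open they stand 13 mm farther back than shut.
Start: joints at [-1.295, 0.377, 0.081, 1.274, 0, 1.46], TCP at [216.386, -532.77, 231.329] pointing down, gripper open.
Joint ranges: [-2.72, 2.72], [-0.84, 1.66], [-1.02, 1.22], [-1.77, 2.12], [-1.37, 1.28], [-3.14, 3.14]. Speed limits (rad/s): [2.57, 2.57, 3.14, 3.14, 3.14, 3.14].

### API

Orientations are given as a unit quaternion [x, y, z, w].
In Python, from workcell import telemetry, viewer, sign_off, bot gives the robot as it stands.
- The arm moves only by the tool servo_tool, never from a script. Its argument "deltas" is a list that holds one entry, the list of rows, each a list of 6 numbers: the shift along the tool's x, y, z in mm, then the turn, a rotation vector about the tool's x, y, z in rad. In form: [[[tx, ty, tz, wx, wy, wz], ...]]. A call has 1 to 5 rows; each row is the pose to reach, as a shift and turn from the pose commanded when the call began, along the tool's axes at that moment; what a row does not reach only later rows make up. A row lasts 1/10 s, in which the tool goes at most 50 mm and 8.59 degrees, less where a joint would pass 70% of its speed; a pose out of reach is approached as far as the arm can. A call with a gripper value outside its range is refused whole. "jaw" is the gripper command: -1 is fully open, 1 is shut, values between are in proportion, set as the call begins (left out, the last holds). The fingers move at their own pace and stop on an object; "newtons" is the grip in N (left out, the last holds). Time passes only in rows, so rows that repeat a pose let the fingers close. It gives the time, the measured TCP pose, the force, the opening and the grip force at its end, in the units of the state.
- telemetry.get_obs(): the state, without advancing time (a new reading comes with each control period).
- viewer.snapshot(name): name is "scene" or "top" or "wrist"; returns the picture (384x512x3 uint8, red, green, blue); there is no depth.
- viewer.camera_params(name): a dict with "fx", "fy", "cx", "cy" (pixels), "R" (3x3) and "t" (3): a world point X has camera coordinates R X + t. Camera axes: x right, y down, z forward; pixel columns grow to the right and rows downward; lengths in mm; the calibration is good to about 2 mm. The wrist camera is an equidistant fisheye: a pixel r from the principal point sees the ray r / f radians off the axis. A picture is of the moment at which its call begins: read the wrist's pose just before it. camera_params takes no time and is no camera call; for the wrist camera it gives the pose at the moment of the call.
- sign_off(): hands the job in; it is judged then, once.
The state is a dict: "time_s": time; "qpos": joint angles; "qvel": joint speeds; "tau": joint torques, N m; "position": TCP position; "tool_rot": TCP orientation; "wrist_force": force on the tool from outside, world axes, zero at the start; "ft_torque": the same for the moment, N m; "finger_gap": opening from 0.0 (shut) to 1.0 (fully open); "grip_force": force on a finger pad.
Only numpy, scipy, OpenCV 4.12 (cv2) and the standard library are available. Lean on these libraries where they do the work, as an engineer would, in place of code of your own. Each camera call takes 0.05 s, during which the arm holds its last target. There are 200 camera calls.

## Working session

There is one attempt and no reset: what is moved stays moved. The work goes in short steps, Python scripts to look and compute and a tool call to move; the robot and the scene stay as the last step left them, time stands still between calls to the robot, and variables do not carry over. Pictures are saved under pics/ and viewed, at most 10 in all, crops included, and the job is handed in when it is done.

Besides the shell and the picture viewer there is one more tool, called by a JSON object that holds its "api" and its "payload", one argument or row to a line. servo_tool: Moves the arm, as the interface text tells. Its arguments: {"type":"object","properties":{"deltas":{"type":"array"},"jaw":{"type":"number"},"newtons":{"type":"number"}},"required":["deltas"]}

```bash
mkdir -p pics; python3 - <<'E'
from workcell import telemetry, viewer, bot
import cv2,numpy as np
a=viewer.snapshot("scene");b=viewer.snapshot("top")
cv2.imwrite("pics/a.png",a[:,:,::-1]);cv2.imwrite("pics/b.png",b[:,:,::-1])
for n in("scene","top"):print(viewer.camera_params(n))
o=telemetry.get_obs();print(o["time_s"],o["position"],o["tool_rot"],bot.grip_point_offset)
E
```

```text
{'fx': 361.4437533176763, 'fy': 361.4437533176763, 'cx': 256.50682855030016, 'cy': 190.46315116598822, 'R': array([[-0.80586096, -0.59206485, -0.0068793 ],
       [-0.22912654,  0.32253584, -0.91840713],
       [ 0.5459754 , -0.73853222, -0.39557681]]), 't': array([470.962182  , 131.62897774, 804.22589383])}
{'fx': 358.3436257657038, 'fy': 358.3436257657038, 'cx': 256.82107849000624, 'cy': 189.8920697952271, 'R': array([[-0.00751314, -0.9994995 , -0.03072956],
       [-0.99812386,  0.00936308, -0.06050701],
       [ 0.06076445,  0.03021731, -0.99769464]]), 't': array([ 149.89215628,  489.74672593, 1077.63633114])}
0.1 [ 216.22272072 -532.17090337  230.45581621] [ 9.81451463e-01  1.91708630e-01 -6.99101698e-05 -9.07191533e-04] 18.700000000000003
```

View pics/a.png

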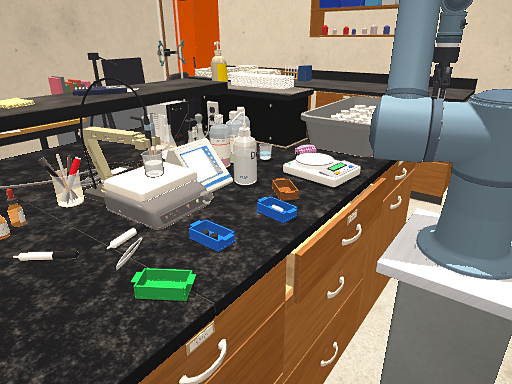

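View pics/b.png

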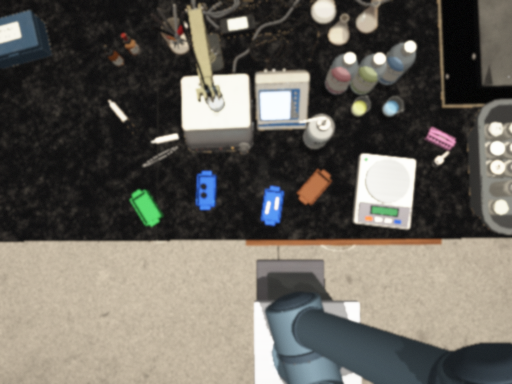

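Scene and top views show four trays. In the top view they are green (146,207), blue with black dots (206,190), blue with white bars (272,206) and brown (314,187). The one at (272,206) fits. The balance pan is at about (387,181). I'll confirm with a crop and measure.

```bash
cat > h.py <<'E'
import numpy as np
def ray(P,u,v,z):
    d=P["R"].T@np.array([(u-P["cx"])/P["fx"],(v-P["cy"])/P["fy"],1]);c=-P["R"].T@P["t"]
    return c+d*(z-c[2])/d[2]
E
python3 - <<'E'
from workcell import viewer
import cv2,numpy as np
from h import ray
b=cv2.imread("pics/b.png");P=viewer.camera_params("top")
c=cv2.resize(b[140:240,180:430],None,fx=3.2,fy=3.2,interpolation=cv2.INTER_CUBIC);cv2.imwrite("pics/c.png",c)
h=cv2.cvtColor(b,cv2.COLOR_BGR2HSV)
m=cv2.inRange(h,(100,150,60),(125,255,255));m[:,:240]=0;m[:,295:]=0;m[:150]=0;m[232:]=0
pts=cv2.findNonZero(m);r=cv2.minAreaRect(cv2.convexHull(pts));print(r)
bp=cv2.boxPoints(r);w=np.array([ray(P,u,v,24) for u,v in bp]);print(w.round(),w.mean(0).round(1))
print([np.linalg.norm(w[i]-w[i-1]).round(1) for i in range(4)])
e=[w[1]-w[0],w[2]-w[1]];L=max(e,key=np.linalg.norm);print("heading",np.arctan2(L[1],L[0]))
for u,v in[(387,181)]:print(ray(P,u,v,52))
E
```

```text
((271.9700012207031, 205.70999145507812), (21.07178497314453, 40.44651412963867), 8.130102157592773)
[[387. 141.  24.]
 [508. 122.  24.]
 [498.  59.  24.]
 [377.  78.  24.]] [442.4 100.1  24. ]
[np.float64(63.4), np.float64(122.4), np.float64(63.8), np.float64(122.1)]
heading -0.15029867855667617
[ 511.3877168  -236.98990979   52.        ]
```

View pics/c.png

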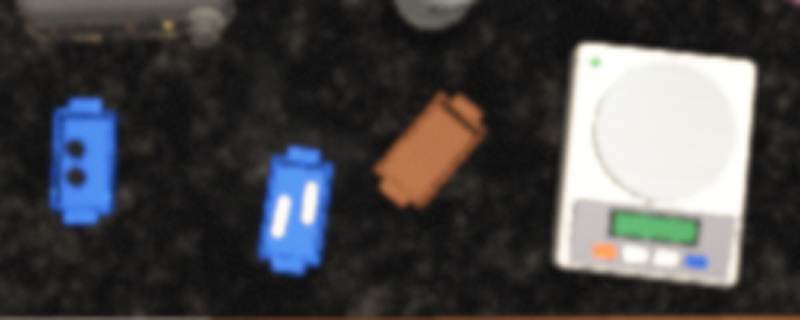

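The crop confirms it: the tray at crop (297,210) holds two white bars, its twin at (83,160) holds black stoppers, and the brown one is a decoy. The pan centre in the crop is (665,131), about (511,-239) in world mm. I'll travel above the tray, turning in the joint-6-friendly direction.

{"api": "servo_tool", "payload": {
  "deltas": [
    [[22.4, -25, 0, 0, 0, -0.13], [44.8, -50, 0, 0, 0, -0.26], [67, -75, 0, 0, 0, -0.39], [89.4, -100, 0, 0, 0, -0.52], [111.8, -125, 0, 0, 0, -0.65]]
  ],
  "jaw": -1
}}

```text
time_s: 0.6
position: [273.0, -373.3, 230.9]
tool_rot: [0.868, 0.497, 0.0, -0.0]
wrist_force: [0.1, 0.5, 0.2]
finger_gap: 1.001
grip_force: 0.0
```

{"api": "servo_tool", "payload": {
  "deltas": [
    [[33, -6.4, 0, 0, 0, -0.13], [66, -12.8, 0, 0, 0, -0.26], [99, -19.2, 0, 0, 0, -0.39], [132, -25.6, 0, 0, 0, -0.52], [165, -32, 0, 0, 0, -0.65]]
  ]
}}

```text
time_s: 1.1
position: [329.5, -215.1, 231.0]
tool_rot: [0.663, 0.748, 0.0, -0.0]
wrist_force: [0.0, 0.7, 0.6]
finger_gap: 0.996
grip_force: 0.0
```

{"api": "servo_tool", "payload": {
  "deltas": [
    [[30, 15, 0, 0, 0, -0.13], [60, 30, 0, 0, 0, -0.26], [90, 45, 0, 0, 0, -0.39], [120, 60, 0, 0, 0, -0.52], [150, 74, 0, 0, 0, -0.65]]
  ]
}}

```text
time_s: 1.6
position: [385.8, -57.7, 231.0]
tool_rot: [0.39, 0.921, -0.0, -0.0]
wrist_force: [0.7, -0.3, -0.5]
finger_gap: 1.001
grip_force: 0.0
```

{"api": "servo_tool", "payload": {
  "deltas": [
    [[15, 30, 0, 0, 0, -0.13], [30, 60, 0, 0, 0, -0.26], [45, 90, 0, 0, 0, -0.39], [60, 120, 0, 0, 0, -0.52], [75, 150, 0, 0, 0, -0.65]]
  ]
}}

```text
time_s: 2.1
position: [442.0, 100.3, 230.9]
tool_rot: [0.075, 0.997, -0.0, -0.0]
wrist_force: [0.9, 0.0, 0.7]
finger_gap: 1.003
grip_force: 0.0
```

```bash
python3 - <<'E'
from workcell import telemetry, viewer
import cv2,numpy as np
o=telemetry.get_obs();P=viewer.camera_params("wrist");a=viewer.snapshot("wrist")
import pickle;pickle.dump((P,a),open("w1.pkl","wb"))
cv2.imwrite("pics/w1.png",a[:,:,::-1])
q=o["tool_rot"];print(o["time_s"],o["position"],q,2*np.arctan2(q[1],q[0]),o["qpos"])
E
```

```text
2.1 [441.97915408 100.27140763 230.9297579 ] [ 7.50144184e-02  9.97182379e-01 -1.70574664e-04 -3.34272766e-04] 2.991422742638836 [ 8.31247881e-02  1.32248568e-01 -2.44537677e-01  1.19472403e+00
 -2.31558948e-04  2.33294782e-01]
```

View pics/w1.png

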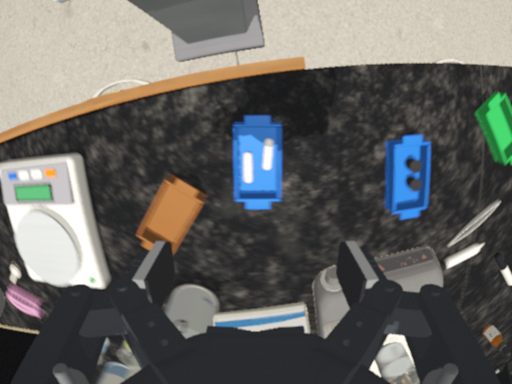

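The wrist view shows the target tray at about (258,162) with both bars inside. The stopper tray is at (408,177) and the brown one at (172,213).

```bash
cat >> h.py <<'E'
def fray(P,u,v,z):
    x,y=(u-P["cx"])/P["fx"],(v-P["cy"])/P["fy"];r=np.hypot(x,y)
    d=P["R"].T@np.array([np.sin(r)*x/r,np.sin(r)*y/r,np.cos(r)]);c=-P["R"].T@P["t"]
    return c+d*(z-c[2])/d[2]
E
python3 - <<'E'
import pickle,cv2,numpy as np
from workcell import viewer
from h import *
P,a=pickle.load(open("w1.pkl","rb"))
m=cv2.inRange(cv2.cvtColor(a,cv2.COLOR_RGB2HSV),(100,150,60),(125,255,255));m[:,:220]=0;m[:,300:]=0;m[:100]=0;m[225:]=0
p=cv2.findNonZero(m)[:,0]
W=np.array([fray(P,u,v,26)[:2] for u,v in p]).astype(np.float32)
r=cv2.minAreaRect(W);b=cv2.boxPoints(r);print(r,b.round())
c=cv2.resize(a[100:225,210:310],None,fx=4.8,fy=4.8,interpolation=cv2.INTER_CUBIC);cv2.imwrite("pics/w1c.png",c[:,:,::-1])
A=np.array([fray(P,48,247,52)]);print(A,ray(viewer.camera_params("scene"),316,159.5,52),ray(viewer.camera_params("top"),388,181,52))
s=cv2.imread("pics/a.png");cv2.imwrite("pics/sc.png",cv2.resize(s[140:195,275:370],None,fx=6,fy=6,interpolation=cv2.INTER_CUBIC))
E
```

```text
((443.2822265625, 104.07550048828125), (60.08859634399414, 117.6340560913086), 81.3561019897461) [[381.  83.]
 [497.  66.]
 [506. 125.]
 [390. 143.]]
[[ 510.66612473 -222.58764675   52.        ]] [ 501.89130455 -229.41869354   52.        ] [ 511.35831265 -239.88765654   52.        ]
```

View pics/w1c.png

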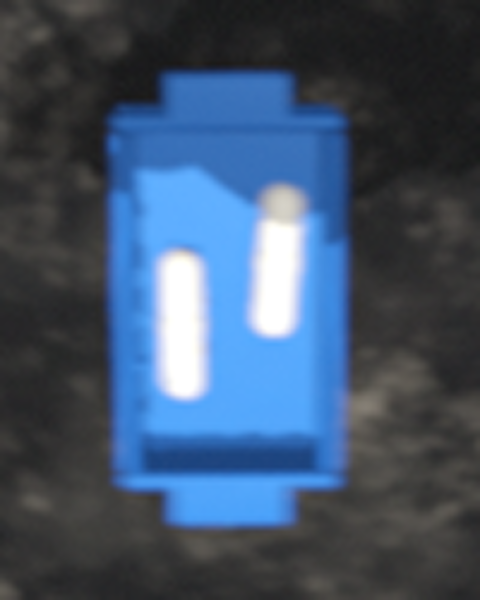

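View pics/sc.png

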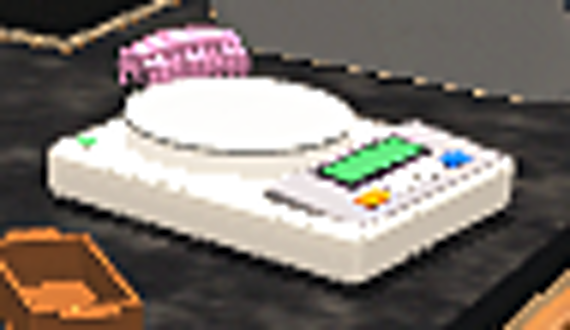

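The crop confirms the two bars are inside the tray, centred near (443,102) and headed -0.15 rad, which matches the tool. Descending.

{"api": "servo_tool", "payload": {
  "deltas": [
    [[0, 0.5, 40, 0, 0, 0], [-0.5, 1, 80, 0, 0, 0], [-1, 1.5, 120, 0, 0, 0], [-1, 2, 160, 0, 0, 0], [-1, 2, 190, 0, 0, 0]]
  ]
}}

```text
time_s: 2.65
position: [441.6, 100.4, 38.8]
tool_rot: [0.078, 0.997, -0.0, -0.001]
wrist_force: [0.3, -0.2, -0.1]
finger_gap: 0.997
grip_force: 0.0
```

{"api": "servo_tool", "payload": {
  "deltas": [
    [[0, 0, 10, 0, 0, 0], [0, 0, 20, 0, 0, 0], [0, 0, 30, 0, 0, 0], [0, 0, 39, 0, 0, 0], [0, 0, 39, 0, 0, 0]]
  ]
}}

```text
time_s: 3.15
position: [443.3, 100.6, 1.9]
tool_rot: [0.078, 0.997, -0.0, -0.0]
wrist_force: [-0.0, 0.6, 0.3]
finger_gap: 1.0
grip_force: 0.0
```

{"api": "servo_tool", "payload": {
  "deltas": [
    [[0, 0, 0, 0, 0, 0], [0, 0, 0, 0, 0, 0], [0, 0, 0, 0, 0, 0], [0, 0, 0, 0, 0, 0], [0, 0, 0, 0, 0, 0]]
  ],
  "jaw": 0.1,
  "newtons": 30
}}

```text
time_s: 3.65
position: [444.2, 100.7, 3.0]
tool_rot: [0.078, 0.997, 0.0, 0.001]
wrist_force: [-0.6, -0.2, 5.7]
finger_gap: 0.65
grip_force: 32.8
```

Gripped: the gap of 0.65 equals about 56 mm. I'll command fully shut at 35 N, then lift gently.

{"api": "servo_tool", "payload": {
  "deltas": [
    [[0, 0, -1, 0, 0, 0], [0, 0, -3, 0, 0, 0], [0, 0, -7, 0, 0, 0], [0, 0, -13, 0, 0, 0], [0, 0, -20, 0, 0, 0]]
  ],
  "jaw": 1,
  "newtons": 35
}}

```text
time_s: 4.15
position: [443.1, 100.7, 22.6]
tool_rot: [0.078, 0.997, -0.0, -0.0]
wrist_force: [-0.8, 0.2, -1.5]
finger_gap: 0.649
grip_force: 37.4
```

{"api": "servo_tool", "payload": {
  "deltas": [
    [[0, 0, -10, 0, 0, 0], [0, 0, -25, 0, 0, 0], [0, 0, -42, 0, 0, 0], [0, 0, -60, 0, 0, 0], [0, 0, -78, 0, 0, 0]]
  ]
}}

```text
time_s: 4.65
position: [443.4, 100.7, 101.7]
tool_rot: [0.078, 0.997, -0.0, 0.0]
wrist_force: [-0.3, 1.2, -2.0]
finger_gap: 0.647
grip_force: 37.4
```

{"api": "servo_tool", "payload": {
  "deltas": [
    [[0, 0, -15, 0, 0, 0], [0, 0, -28, 0, 0, 0], [0, 0, -36, 0, 0, 0], [0, 0, -40, 0, 0, 0], [0, 0, -40, 0, 0, 0]]
  ]
}}

```text
time_s: 5.15
position: [443.7, 100.7, 140.8]
tool_rot: [0.078, 0.997, 0.0, 0.0]
wrist_force: [-0.5, -0.3, -1.7]
finger_gap: 0.646
grip_force: 37.4
```

```bash
python3 - <<'E'
from workcell import telemetry, viewer
import cv2,numpy as np
from h import *
a=viewer.snapshot("wrist");s=viewer.snapshot("scene")
o=telemetry.get_obs();q=o["tool_rot"];print(o["time_s"],o["position"],2*np.arctan2(q[1],q[0]),o["wrist_force"])
cv2.imwrite("pics/d.png",np.hstack([cv2.resize(a,(400,300)),cv2.resize(s,(400,300))])[:,:,::-1])
S=viewer.camera_params("scene");T=viewer.camera_params("top")
# pan ellipse in scene crop: x124..355, y77..155 -> corners; fit circle r65 at z52
from scipy.optimize import least_squares
e=[ray(S,275+(u+.5)/6-.5,140+(v+.5)/6-.5,52)[:2] for u,v in[(124,105),(355,112),(235,77),(245,154),(160,138),(320,147),(165,84),(305,86)]]
f=lambda E:least_squares(lambda p:np.hypot(*(np.array(E)-p[:2]).T)-p[2],[511,-235,65]).x
print(f(e))
t=[ray(T,180+(u+.5)/3.2-.5,140+(v+.5)/3.2-.5,52)[:2] for u,v in[(593,131),(738,132),(665,60),(665,203)]];print(f(t))
E
```

```text
5.25 [443.01442573 100.62612376 139.84129333] 2.9858104029697037 [-0.64714334 -0.0373009  -2.32646186]
[ 510.52710813 -236.66867655   67.76260206]
[ 512.34504054 -238.6983416    65.66784098]
```

View pics/d.png

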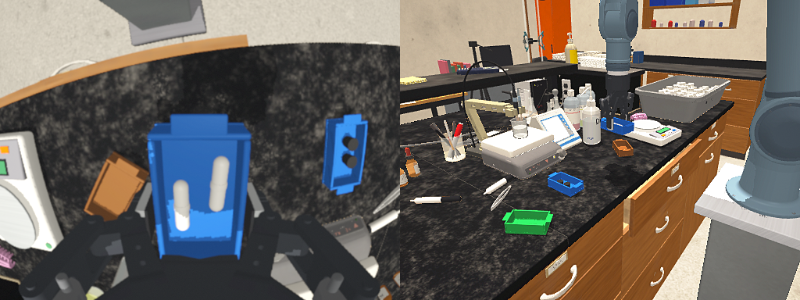

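The tray is held level with both bars inside. The pan is at (511,-238), with both cameras agreeing within 3 mm. I'll carry it there in a smooth profile.

{"api": "servo_tool", "payload": {
  "deltas": [
    [[-0.7, -2, 0, 0, 0, 0], [-3, -8, 0, 0, 0, 0], [-6.5, -17.5, 0, 0, 0, 0], [-11.5, -31, 0, 0, 0, 0], [-18, -48.5, 0, 0, 0, 0]]
  ]
}}

```text
time_s: 5.75
position: [453.6, 49.0, 140.1]
tool_rot: [0.078, 0.997, -0.0, -0.0]
wrist_force: [0.4, -0.1, -2.1]
finger_gap: 0.647
grip_force: 37.4
```

{"api": "servo_tool", "payload": {
  "deltas": [
    [[-8, -21.5, 0, 0, 0, 0], [-16, -44, 0, 0, 0, 0], [-25, -67, 0, 0, 0, 0], [-33.5, -90, 0, 0, 0, 0], [-42, -113.5, 0, 0, 0, 0]]
  ]
}}

```text
time_s: 6.25
position: [477.5, -70.5, 140.1]
tool_rot: [0.078, 0.997, -0.0, -0.0]
wrist_force: [0.3, 0.5, -1.6]
finger_gap: 0.65
grip_force: 37.4
```

{"api": "servo_tool", "payload": {
  "deltas": [
    [[-8.5, -23.5, 0, 0, 0, 0], [-17, -46.5, 0, 0, 0, 0], [-26, -69.5, 0, 0, 0, 0], [-34, -92, 0, 0, 0, 0], [-42, -113.5, 0, 0, 0, 0]]
  ]
}}

```text
time_s: 6.75
position: [501.1, -189.3, 140.0]
tool_rot: [0.078, 0.997, -0.0, -0.0]
wrist_force: [1.1, -0.1, -1.6]
finger_gap: 0.649
grip_force: 37.4
```

{"api": "servo_tool", "payload": {
  "deltas": [
    [[-6.5, -17.5, 0, 0, 0, 0], [-11.5, -31, 0, 0, 0, 0], [-15, -40.5, 0, 0, 0, 0], [-17.3, -46.5, 0, 0, 0, 0], [-18, -48.5, 0, 0, 0, 0]]
  ]
}}

```text
time_s: 7.25
position: [511.7, -238.3, 140.2]
tool_rot: [0.078, 0.997, 0.0, -0.0]
wrist_force: [0.3, -1.0, -1.0]
finger_gap: 0.643
grip_force: 37.4
```

{"api": "servo_tool", "payload": {
  "deltas": [
    [[0, 0, 5, 0, 0, 0], [0, 0, 15, 0, 0, 0], [0, 0, 30, 0, 0, 0], [0, 0, 40, 0, 0, 0], [0, 0, 45, 0, 0, 0]]
  ]
}}

```text
time_s: 7.75
position: [510.5, -236.9, 93.6]
tool_rot: [0.077, 0.997, 0.001, -0.001]
wrist_force: [-1.0, -0.2, -1.4]
finger_gap: 0.649
grip_force: 37.4
```

```bash
python3 - <<'E'
from workcell import telemetry, viewer
import cv2,numpy as np
a=viewer.snapshot("wrist");s=viewer.snapshot("top")
o=telemetry.get_obs();q=o["tool_rot"];print(o["time_s"],o["position"],q,o["wrist_force"],o["grip_force"])
cv2.imwrite("pics/e.png",np.hstack([cv2.resize(a,(400,300)),cv2.resize(s[120:240,320:480],(400,300))])[:,:,::-1])
E
```

```text
7.85 [ 510.82491461 -237.23610831   94.16080259] [ 7.76272383e-02  9.96981796e-01  5.08472987e-04 -1.02524736e-03] [ 0.39113145  0.50674982 -1.17197353] 37.402841448783875
```

View pics/e.png

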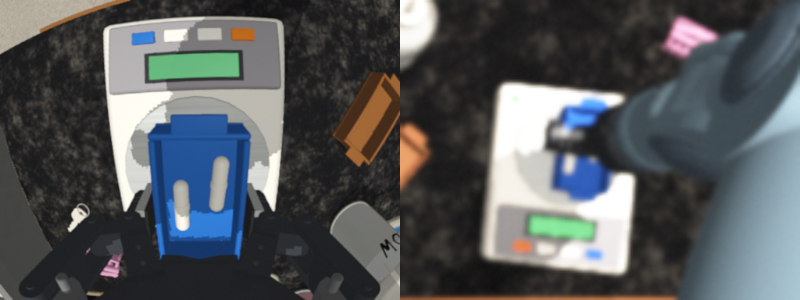

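The tray is centred over the pan in the wrist view (pan centre column about 197, tray 199), with the bars inside. Lowering slowly.

{"api": "servo_tool", "payload": {
  "deltas": [
    [[0, 0, 6, 0, 0, 0], [0, 0, 15, 0, 0, 0], [0, 0, 24, 0, 0, 0], [0, 0, 30, 0, 0, 0], [0, 0, 33, 0, 0, 0]]
  ]
}}

```text
time_s: 8.35
position: [511.1, -237.7, 61.2]
tool_rot: [0.078, 0.997, 0.0, -0.001]
wrist_force: [0.9, -0.2, -1.6]
finger_gap: 0.647
grip_force: 37.4
```

{"api": "servo_tool", "payload": {
  "deltas": [
    [[0, 0, 1, 0, 0, 0], [0, 0, 2, 0, 0, 0], [0, 0, 3, 0, 0, 0], [0, 0, 4, 0, 0, 0], [0, 0, 4, 0, 0, 0]]
  ]
}}

```text
time_s: 8.85
position: [511.7, -238.1, 58.4]
tool_rot: [0.078, 0.997, -0.0, 0.0]
wrist_force: [0.5, -0.5, -2.7]
finger_gap: 0.65
grip_force: 37.4
```

{"api": "servo_tool", "payload": {
  "deltas": [
    [[0, 0, 0.5, 0, 0, 0], [0, 0, 1, 0, 0, 0], [0, 0, 1.5, 0, 0, 0], [0, 0, 2, 0, 0, 0], [0, 0, 2, 0, 0, 0]]
  ]
}}

```text
time_s: 9.35
position: [511.6, -238.0, 56.2]
tool_rot: [0.078, 0.997, 0.0, -0.0]
wrist_force: [-0.8, -1.0, -1.1]
finger_gap: 0.648
grip_force: 37.4
```

{"api": "servo_tool", "payload": {
  "deltas": [
    [[0, 0, 0.5, 0, 0, 0], [0, 0, 1, 0, 0, 0], [0, 0, 1, 0, 0, 0], [0, 0, 1, 0, 0, 0]]
  ]
}}

```text
time_s: 9.75
position: [511.7, -238.0, 55.3]
tool_rot: [0.078, 0.997, -0.0, -0.0]
wrist_force: [0.3, 0.6, -1.6]
finger_gap: 0.648
grip_force: 37.4
```

{"api": "servo_tool", "payload": {
  "deltas": [
    [[0, 0, 0.5, 0, 0, 0], [0, 0, 1, 0, 0, 0], [0, 0, 1, 0, 0, 0], [0, 0, 1, 0, 0, 0]]
  ]
}}

```text
time_s: 10.15
position: [511.7, -238.1, 55.1]
tool_rot: [0.078, 0.997, -0.0, 0.0]
wrist_force: [-1.9, 0.8, 5.7]
finger_gap: 0.65
grip_force: 38.2
```

{"api": "servo_tool", "payload": {
  "deltas": [
    [[0, 0, 0.5, 0, 0, 0], [0, 0, 1, 0, 0, 0], [0, 0, 1, 0, 0, 0], [0, 0, 1, 0, 0, 0]]
  ]
}}

```text
time_s: 10.55
position: [511.8, -238.1, 55.1]
tool_rot: [0.078, 0.997, -0.0, 0.0]
wrist_force: [-3.9, 2.7, 13.0]
finger_gap: 0.646
grip_force: 39.1
```

Seated on the pan: the force is +13 N and z has stopped. I'll back off the press by 1 mm, then release.

{"api": "servo_tool", "payload": {
  "deltas": [
    [[0, 0, -1, 0, 0, 0], [0, 0, -1, 0, 0, 0]]
  ]
}}

```text
time_s: 10.75
position: [511.8, -238.1, 55.1]
tool_rot: [0.078, 0.997, -0.0, 0.0]
wrist_force: [-2.3, 1.2, 7.1]
finger_gap: 0.649
grip_force: 38.5
```

{"api": "servo_tool", "payload": {
  "deltas": [
    [[0, 0, 0, 0, 0, 0], [0, 0, 0, 0, 0, 0], [0, 0, 0, 0, 0, 0], [0, 0, 0, 0, 0, 0], [0, 0, 0, 0, 0, 0]]
  ],
  "jaw": -1
}}

```text
time_s: 11.25
position: [511.7, -238.0, 54.2]
tool_rot: [0.078, 0.997, -0.0, -0.0]
wrist_force: [-0.7, -0.1, -0.1]
finger_gap: 0.999
grip_force: 0.0
```

{"api": "servo_tool", "payload": {
  "deltas": [
    [[0, 0, -5, 0, 0, 0], [0, 0, -15, 0, 0, 0], [0, 0, -30, 0, 0, 0], [0, 0, -50, 0, 0, 0], [0, 0, -75, 0, 0, 0]]
  ]
}}

```text
time_s: 11.75
position: [511.3, -237.8, 130.3]
tool_rot: [0.078, 0.997, 0.0, -0.0]
wrist_force: [0.1, -0.7, 0.3]
finger_gap: 1.001
grip_force: 0.0
```

{"api": "servo_tool", "payload": {
  "deltas": [
    [[0, 0, -25, 0, 0, 0], [0, 0, -45, 0, 0, 0], [0, 0, -55, 0, 0, 0], [0, 0, -60, 0, 0, 0], [0, 0, -60, 0, 0, 0]]
  ]
}}

```text
time_s: 12.25
position: [511.9, -238.1, 189.7]
tool_rot: [0.078, 0.997, -0.0, 0.0]
wrist_force: [0.9, -0.2, -0.5]
finger_gap: 1.002
grip_force: 0.0
```

```bash
python3 - <<'E'
from workcell import telemetry, viewer
import cv2,numpy as np
a=viewer.snapshot("wrist");s=viewer.snapshot("scene")
o=telemetry.get_obs();print(o["time_s"],o["position"],o["wrist_force"],o["grip_force"],o["finger_gap"])
cv2.imwrite("pics/f.png",np.hstack([cv2.resize(a,(400,300)),cv2.resize(s[130:205,275:375],(400,300))])[:,:,::-1])
E
```

```text
12.35 [ 511.13461798 -237.67675929  188.33380655] [ 0.14946609  0.05711155 -0.29519694] 0.0 0.9994975219004766
```

View pics/f.png

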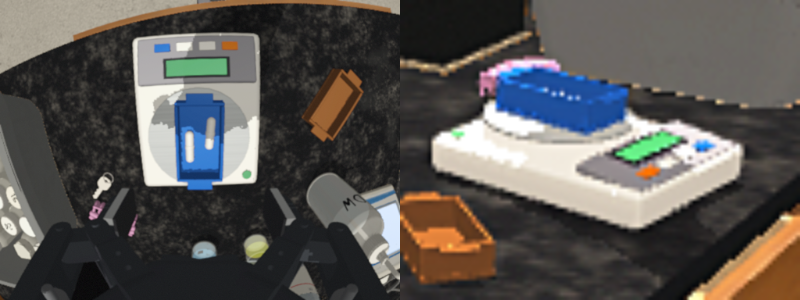

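The tray stands flat on the pan at about (199,142) in the left half, with both bars inside. One numeric check of the centring follows.

```bash
python3 - <<'E'
from workcell import viewer
import cv2,numpy as np
from h import *
P=viewer.camera_params("wrist");a=viewer.snapshot("wrist")
m=cv2.inRange(cv2.cvtColor(a,cv2.COLOR_RGB2HSV),(100,150,40),(125,255,255));n,l,st,ce=cv2.connectedComponentsWithStats(m)
i=1+np.argmax(st[1:,4]);print(st[i])
p=np.argwhere(l==i)[:,::-1]
print(cv2.minAreaRect(np.array([fray(P,u,v,78)[:2] for u,v in p],np.float32)))
# pan edges read in pics/f.png left half (scale 1.28): left, right, top
k=1.28
for u,v in[(150,137),(249,137),(199,88)]:print(fray(P,u*k,v*k,52))
E
```

```text
[ 223  122   64  124 5820]
((512.0301513671875, -236.88404846191406), (54.1708984375, 116.19247436523438), 81.04497528076172)
[ 498.29670219 -296.90020935   52.        ]
[ 517.71571887 -173.62536233   52.        ]
[ 448.32745959 -226.55051811   52.        ]
```

Tray (512,-237) and pan (about 511,-237) agree to within a few mm.

```bash
python3 -c "
from workcell import sign_off
print(sign_off())"
```

```text
the job is handed in; nothing more can be done
None
```

The blue tray with both white stirring bars is standing flat in the middle of the balance pan, within a few mm of centre by the camera check. The gripper has let go and is clear, and the job is handed in at about 12 s of robot time; no verdict came back.

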